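# Feed a strop block under the spring flap of a gluing jig

### The job

The leather has just been cemented on the strop block that waits in the empty gluing jig. Press the jig's red thumb rail down with one fingertip to hold the spring flap open and, keeping it open, push the block with the other fingertip along the lane until it sits against the end stop; the flap must not touch the block before it is there. Then let the flap close onto the block and move clear; pick nothing up, and leave the other jig with its clamped block and the things on the bench alone.

Things in the scene. Friction and masses are not known exactly. Their poses are not given: they have to be found in the camera images.
- jig: The empty gluing jig, fixed. Plywood base x -117.5 to +107.5, y -41 to +49 mm, 22 mm thick. Origin on the bench, in the middle of the lane's width, 87.5 mm before the end stop; x = feed direction, from the open front end to the end stop, y left, z up. Lane floor (bed) at z 22 mm; lane 58 mm wide (y -29 to +29) between aluminium rails, 17 mm high over the bed on the right (-y), 8 mm on the left.
- jig_stop (a point): Middle of the empty jig's end-stop face at bed height (jig x +87.5, y 0, z 22 mm). The stop is dark steel, 18 mm high above the bed; the block is home when its front lies against it.
- jig_hinge (a point): Hinge line of the empty jig, at jig x 0, y +40, z 56 mm: a barrel of 10 mm diameter along jig x, from x -116 to +93 mm, with brackets up to z 59 mm. The flap over the lane (to the right) and the red thumb rail (to the left) are one rocker on it.
- jig_flap: The steel flap of the empty jig: 3 mm plate with cork pad below. Origin on the hinge line at jig x 0. It covers jig x +37.5 (front edge) to +85.5 mm, from the hinge to 72 mm right of it. Shut, it slopes down onto the right rail and bars the lane; fully open, its free edge stands 25 mm above the hinge line. The rear 26 mm of a block that is home stay out in front of it.
- jig_rail_mid (a point): On the upper face of the empty jig's red thumb rail, 40 mm out from the hinge, halfway along; moves with it. The rail is a 3 mm plate, jig x -107.5 to +29.5 mm, from the hinge to 62 mm left of it (to jig y +102), nothing under it. Shut: z 53 mm here, sloping down outward 0.10 rad. Pressed to joint 0.45: sloping down 0.55 rad, z 36 mm here (31 mm at 50 mm out).
- jig_open (a joint): Opening of the empty jig's flap (rad) about its hinge: 0 shut, 0.55 fully open; pressing the thumb rail down opens it. About 0.20 when resting on a block; clear of a block above 0.25. A spring shuts it: 0.08 N m at 0, 0.28 N m at 0.5 (with the flap's weight 6 to 8 N down on the rail 40 mm out hold it open).
- block: The strop block to push: dark wood, tan leather face on top, 76 (x) by 46 (y) by 28 mm high, 70 to 120 g. Origin: centre of its underside. It lies flat in the lane of the empty jig, long side along the lane, its front 10 to 40 mm before the flap. Against the stop its origin is at jig x +49.5 mm.
- jig_full: The second gluing jig, the same in build and size (frame as for the empty jig), with a block clamped under its flap. To be left alone.
- jig_full_open (a joint): Opening of the second jig's flap (rad): about 0.20, resting on its block. Leave it.
- block_full: The block clamped in the second jig, same size as the other. Leave it.
- spare: Spare strop block lying on the bench, 76 by 46 by 28 mm, origin centre of its underside. Bystander.
- maul: White-headed maul standing on its head, 68 mm diameter, 168 mm high, origin centre of its underside. Bystander.
- cement_tin: Yellow tin of cement, 76 mm diameter, 95 mm high, origin centre of its underside. Bystander.
- dye_jar: Amber jar with black cap, 56 mm diameter, 85 mm high, origin centre of its underside. Bystander.
- weight: Brass weight with a knob, 52 mm diameter, 58 mm high, origin centre of its underside. Bystander.
- awl: Wooden-handled awl, 140 mm long, lying on the bench. Bystander.
- rule: Steel rule, 30 by 300 by 4 mm, lying on the bench. Bystander.

How it is judged:
On the way, in this order (a step that is already met when the one before it is completed fails the run):
1. the fingers hold the flap of the empty jig open by its thumb rail while the block is still in front of it (value of joint jig_open above 0.28 rad and x of block in the frame of jig below 0 m and contact force between the fingers and jig_flap above 0.5 N), for 0.1 s.
2. with the flap still held open, the block is pushed under it against the end stop (value of joint jig_open above 0.26 rad and x of block in the frame of jig above 0.0455 m), for 0.05 s.
At the end, for the whole second after the job is handed in: The block lies flat in the lane of the empty jig, at rest, within 5 mm of the end stop and square to within 0.17 rad, and the flap has closed onto it (0.12 to 0.25 rad) and presses it by more than 1 N (x of block in the frame of jig between 0.0445 and 0.0525 m and z of block in the frame of jig below 0.025 m and angle between the x axis of block and the x axis of jig, either way round below 0.17 rad and value of joint jig_open between 0.12 and 0.25 rad and contact force between jig_flap and block above 1 N and linear speed of block below 0.02 m/s); the robot touches nothing.
It fails at once if the flap touches the block before it is within 6 mm of the end stop (contact force between jig_flap and block above 0.5 N and x of block in the frame of jig below 0.0435 m).
It fails at once if the block is lifted off the bed or tipped (z of block in the frame of jig above 0.029 m or angle between block's own z axis and vertical above 0.15 rad).
It fails at once if the second jig is opened or its clamped block shifted (value of joint jig_full_open above 0.27 rad or distance of block_full from where it was at the start of the episode above 0.01 m).
It fails at once if a thing on the bench is moved by more than 25 mm (distance of any of spare, maul, cement_tin, dye_jar, weight, awl, rule from where it was at the start of the episode above 0.025 m).
It also fails if it takes over 40 s, if anything falls off the work surface, if the arm or the gripper's body presses on something with over 40 N, if the wrist force passes 120 N, or if a joint passes its speed limit or range.

### The arm

A 6-joint arm with a two-finger parallel gripper is mounted at the origin on the work surface. World frame = base frame: x ahead of the robot, y to its left, z up, the work surface at z = 0. Lengths are in m, angles in rad, forces in N, time in s.
With the tool pointing down it reaches from about 0.275 to 0.85 m from the base axis. Payload 5.2 kg.
Tool frame: the origin (TCP) lies at the very end of the fingers, on their centre line; the grasp point (between the pads) lies 19 mm behind it (arm.pinch_z is the distance from the TCP to the grasp point, in m); z points along the fingers, y is the line along which they close (so a half turn about z gives the same grasp; the last joint's range is limited). The gripper opens to 85 mm and grips with 20 to 120 N. Pads are 22 mm wide; open, the fingers measure 114 mm over their backs; the gripper's body (76 mm by 85 mm) begins 54 mm behind the grasp point. The pads swing forward as they close: fully open they stand 13 mm farther back than shut.
Start: joints at [1.147, 0.259, 1.535, -0, 1.348, -0.203], TCP at [0.12, 0.537, 0.231] pointing down, gripper open.
Joint ranges: [-3.14, 3.14], [-0.91, 2.08], [0.19, 2.58], [-1.22, 4.36], [0.22, 2.71], [-3.12, 3.12]. Speed limits (rad/s): [2.57, 2.57, 3.14, 3.14, 3.14, 3.14].

### API

Orientations are given as [roll, pitch, yaw] about the fixed x, y, z axes, in that order (R = Rz(yaw) Ry(pitch) Rx(roll)).
In Python, from plant import arm gives the robot as it stands. The module is installed in compiled form; this text tells all that it offers.
- The arm moves only by the tool drive_tool, never from a script. Its argument "series" is a list of rows, each a list of 3 entries, a list of its own where there are three numbers: the shift along the tool's x, y, z in cm, then the turn, a rotation vector about the tool's x, y, z in units of 10 degrees (1.0 is 10 degrees), then the gripper command: -1 is shut, 1 is fully open, values between are in proportion. A call has 1 to 20 rows; each row is the pose to reach, as a shift and turn from the pose commanded when the call began, along the tool's axes at that moment; what a row does not reach only later rows make up. A row lasts 1/8 s, in which the tool goes at most 62.5 mm and 10.7 degrees, less where a joint would pass 70% of its speed; a pose out of reach is approached as far as the arm can. A call with a gripper value outside its range is refused whole. The fingers move at their own pace and stop on an object; "force" is the grip in N (left out, the last holds). Time passes only in rows, so rows that repeat a pose let the fingers close. It gives the time, the measured TCP pose, the force, the opening and the grip force at its end, in the units of the state.
- arm.sense(): the state, without advancing time (a new reading comes with each control period).
- arm.snapshot(name): name is "scene" or "top"; returns (picture, depth): 384x512x3 uint8, red, green, blue; 384x512 float32, m along the optical axis (not along the pixel's ray), 0 where there is no reading.
- arm.camera_info(name): a dict with "mtx" (3x3 intrinsics, pixels), "world_from_camera" (4x4, takes a point from camera to world coordinates). Camera axes: x right, y up, looking along -z (the intrinsics and any distortion apply to the point x, -y, -z); pixel columns grow to the right and rows downward; lengths in m; the calibration is good to about 2 mm. A picture is of the moment at which its call begins. camera_info takes no time and is no camera call.
- arm.close_job(): hands the job in; it is judged then, once.
The state is a dict: "time": time; "joint_pos": joint angles; "joint_vel": joint speeds; "joint_torque": joint torques, N m; "ee_pos": TCP position; "tool_rot": TCP orientation; "contact_force": force on the tool from outside, world axes, zero at the start; "torque": the same for the moment, N m; "opening": finger opening in m; "grasp_force": force on a finger pad.
Only numpy, scipy, OpenCV 4.12 (cv2) and the standard library are available. Lean on these libraries where they do the work, as an engineer would, in place of code of your own. Each camera call takes 0.05 s, during which the arm holds its last target. There are 200 camera calls.

## Working session

There is one attempt and no reset: what is moved stays moved. The work goes in short steps, Python scripts to look and compute and a tool call to move; the robot and the scene stay as the last step left them, time stands still between calls to the robot, and variables do not carry over. Pictures are saved under pics/ and viewed, at most 10 in all, crops included, and the job is handed in when it is done.

Besides the shell and the picture viewer there is one more tool, called after "Call:" as name(argument=value, ...), one argument or row to a line, values as JSON. drive_tool: Moves the arm, as the interface text tells. Its arguments: {"type":"object","properties":{"series":{"type":"array"},"force":{"type":"number"}},"required":["series"]}

```bash
mkdir -p pics
python3 - <<'E'
from plant import arm
import cv2,numpy as np
for n in ("scene","top"):
    p,d=arm.snapshot(n); cv2.imwrite(f"pics/{n}0.png",p[:,:,::-1]); np.savez(f"{n}0.npz",p=p,d=d)
    c=arm.camera_info(n); print(n,{k:np.round(v,4).tolist() if not isinstance(v,str) else v for k,v in c.items()}, (d>0).mean())
print(arm.sense()); print(arm.pinch_z)
E
```

```text
scene {'mtx': [[366.3401, 0.0, 254.7724], [0.0, 366.3401, 191.9577], [0.0, 0.0, 1.0]], 'world_from_camera': [[0.7824, -0.3954, 0.4812, 1.0625], [0.6228, 0.4954, -0.6055, -0.5367], [0.001, 0.7735, 0.6338, 0.6394], [0.0, 0.0, 0.0, 1.0]]} 0.9960683186848959
top {'mtx': [[450.3186, 0.0, 251.126], [0.0, 450.3186, 183.711], [0.0, 0.0, 1.0]], 'world_from_camera': [[0.004, 0.9837, -0.1797, 0.4009], [-0.9997, 0.0086, 0.0247, 0.0067], [0.0258, 0.1796, 0.9834, 1.1841], [0.0, 0.0, 0.0, 1.0]]} 0.996063232421875
{'time': 0.1, 'joint_pos': array([ 1.14717306e+00,  2.59282619e-01,  1.53596538e+00,  1.21812890e-05,
        1.34800580e+00, -2.02793831e-01]), 'joint_vel': array([-9.49550695e-04, -1.67608049e-03, -3.73260244e-03, -1.50492254e-03,
       -3.34597540e-05,  3.87990418e-04]), 'joint_torque': array([ 1.39864878e-03, -4.46970999e+01, -2.91245037e+01, -2.74304930e-04,
        6.27641668e-03, -1.88852437e-05]), 'ee_pos': array([0.12024373, 0.53621313, 0.23055442]), 'tool_rot': array([-3.13996794e+00, -3.46198172e-04,  2.92076024e+00]), 'contact_force': array([-0.45045979,  0.48307257, -0.88381037]), 'torque': array([ 0.04753887, -0.03828386, -0.02222559]), 'grasp_force': 0.0, 'opening': 0.08565542314343488}
0.0187
```

View pics/scene0.png

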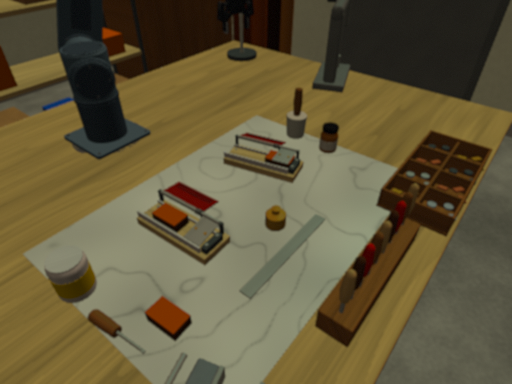

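View pics/top0.png

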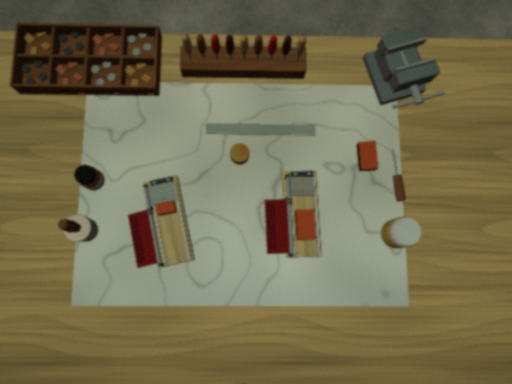

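The top view shows the empty jig at pixels (265–320, 170–257): red rail on its left and orange block at (306,224), feed direction up (about world +x). The full jig is at (130–195, 177–268).

```bash
cat > h.py <<'E'
import numpy as np,cv2
from plant import arm
def ray(n,uv,z):
    c=arm.camera_info(n);K=c["mtx"];T=c["world_from_camera"]
    uv=np.atleast_2d(np.asarray(uv,float))
    z=np.broadcast_to(z,(len(uv),))
    d=np.c_[(uv[:,0]-K[0,2])/K[0,0],-(uv[:,1]-K[1,2])/K[1,1],-np.ones(len(uv))]@T[:3,:3].T
    return T[:3,3]+d*((z-T[2,3])/d[:,2])[:,None]
def cloud(n,d):
    c=arm.camera_info(n);K=c["mtx"];T=c["world_from_camera"]
    v,u=np.mgrid[:d.shape[0],:d.shape[1]]
    P=np.stack([(u-K[0,2])/K[0,0]*d,-(v-K[1,2])/K[1,1]*d,-d],-1)
    return P@T[:3,:3].T+T[:3,3]
def rect(P):
    (c,s,a)=cv2.minAreaRect((P[:,:2]*1000).astype(np.float32)); return np.round(c,1),np.round(s,1),round(a,2)
E
python3 - <<'E'
from h import *
f=np.load("top0.npz");p,d=f["p"],f["d"];W=cloud("top",d)
h=cv2.cvtColor(p,cv2.COLOR_RGB2HSV)
for u,v in((278,225),(306,224),(301,185),(165,208)):print(u,v,h[v,u],W[v,u].round(3))
H,S,V=[h[...,i].astype(int) for i in range(3)]
roi=np.zeros(H.shape,bool);roi[160:265,255:330]=1
red=roi&((H>172)|(H<3))&(S>150)&(V<150)&(np.arange(512)[None]<292); blk=roi&(H<12)&(S>140)&(np.arange(512)[None]>292)&(V>120)
for n,m,z in(("rail",red,.05),("block",blk,.05)):
    v,u=np.nonzero(m); print(n,len(u),u.min(),u.max(),v.min(),v.max(),rect(ray("top",np.c_[u,v],z)),np.median(W[m],0).round(4))
m=roi&(W[...,2]>.012); v,u=np.nonzero(m);print("jig cloud",rect(W[m]))
m2=roi&(W[...,2]>.03)&(np.arange(512)[None]<300)&(np.arange(512)[None]>285)
cv2.imwrite("pics/crop.png",np.hstack([cv2.resize(p[160:268,250:335,::-1],None,fx=5,fy=5,interpolation=2)]))
E
```

```text
278 225 [  1 212  84] [ 0.503 -0.09   0.051]
306 224 [  9 204 126] [ 0.506 -0.161  0.05 ]
301 185 [ 38  39 105] [ 0.607 -0.151  0.045]
165 208 [  9 202 129] [0.544 0.196 0.048]
rail 1003 266 288 201 252 (array([500.4, -86.7]), array([129.2,  50.8]), 3.06) [ 0.4997 -0.087   0.0539]
block 442 297 314 210 238 (array([ 506.3, -160.1]), array([72. , 40.4]), 2.9) [ 0.5062 -0.1606  0.0498]
jig cloud (array([526.8, -94.3]), array([243.5, 211.9]), 2.29)
```

View pics/crop.png

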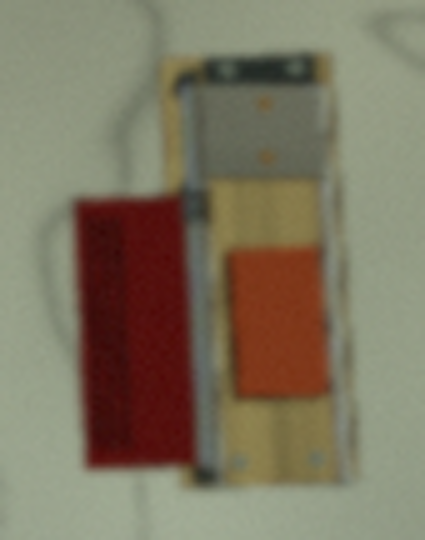

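The crop shows the open lane with the block (232–328, 247–397). The flap's front edge is at row 178 and the rail at (77–195, 197–467), so the jig yaw is about +3°. I'll cross-check in the scene view and compute the approach.

```bash
cat >> h.py <<'E'
from scipy.spatial.transform import Rotation as Ro
O=np.array([.5431,-.1576]);YAW=.0525
def w2j(P): c,s=np.cos(YAW),np.sin(YAW); return (np.asarray(P)[...,:2]-O)@np.array([[c,-s],[s,c]])
def goto(jx,jy,z):
    "shift (cm) and turn (10 deg) in tool axes to jig x,y mm and TCP height mm"
    c,s=np.cos(YAW),np.sin(YAW); st=arm.sense(); R=Ro.from_euler("xyz",st["tool_rot"])
    t=np.r_[O+np.array([[c,-s],[s,c]])@(np.array([jx,jy])/1e3),z/1e3]
    T=Ro.from_euler("xyz",[np.pi,0,YAW+np.pi])
    return (R.inv().apply(t-st["ee_pos"])*100).round(2),((R.inv()*T).as_rotvec(degrees=True)/10).round(2)
E
python3 - <<'E'
from h import *
f=np.load("scene0.npz");p,d=f["p"],f["d"];W=cloud("scene",d)
h=cv2.cvtColor(p,cv2.COLOR_RGB2HSV);H,S,V=[h[...,i].astype(int) for i in range(3)]
roi=np.zeros(H.shape,bool);roi[180:262,130:235]=1
red=((H>172)|(H<6))&(S>150)&roi&(V<140); blk=roi&(H>4)&(H<14)&(S>150)
for n,m in(("rail",red),("block",blk)):
    m=m&(W[...,2]>.044); q=w2j(W[m])*1e3; print(n,m.sum(),np.percentile(q,[1,50,99],axis=0).round(1).tolist(),np.median(W[m][:,2]))
f=np.load("top0.npz");W=cloud("top",f["d"]);p=f["p"]
# top: columns along lane: flap edge & stop, base front edge
print("flap edge top",w2j(ray("top",[[303,195.6]],.055))*1e3, "stop front/back", w2j(ray("top",[[303,176.5],[303,171.5]],.04))*1e3,"base front",w2j(ray("top",[[305,257]],.022))*1e3,"base right",w2j(ray("top",[[321,240]],.022))*1e3)
m=(W[...,2]>.015);m[:160]=0;m[265:]=0;m[:,:255]=0;m[:,330:]=0
q=w2j(W[m])*1e3;print("jig ext",np.percentile(q,[.5,99.5],axis=0).round(1))
print(goto(-92,44,150))
E
```

```text
rail 592 [[-100.8, 46.2], [-33.5, 69.1], [26.4, 92.8]] 0.05480555606406634
block 479 [[-97.3, -25.3], [-34.2, -3.2], [26.2, 94.5]] 0.0501395323206959
flap edge top [[34.74209905  1.91493754]] stop front/back [[ 87.08936907  -3.81518984]
 [100.33755014  -4.73441892]] base front [[-119.02457931    2.82801919]] base right [[-77.87555947 -41.50632799]]
jig ext [[-133.3  -41.1]
 [ 103.4  171.5]]
(array([-46.41, -56.67,   8.13]), array([-0.01, -0.  , -1.57]))
```

Call:
drive_tool(
  series=[
    [[-46.4,-56.7,4],[0,0,-1.57],0.74],
    [[-46.4,-56.7,4],[0,0,-1.57],0.74],
    [[-46.4,-56.7,4],[0,0,-1.57],0.74],
    [[-46.4,-56.7,4],[0,0,-1.57],0.74],
    [[-46.4,-56.7,4],[0,0,-1.57],0.74],
    [[-46.4,-56.7,4],[0,0,-1.57],0.74],
    [[-46.4,-56.7,4],[0,0,-1.57],0.74],
    [[-46.4,-56.7,4],[0,0,-1.57],0.74],
    [[-46.4,-56.7,4],[0,0,-1.57],0.74],
    [[-46.4,-56.7,4],[0,0,-1.57],0.74],
    [[-46.4,-56.7,4],[0,0,-1.57],0.74],
    [[-46.4,-56.7,4],[0,0,-1.57],0.74],
    [[-46.4,-56.7,4],[0,0,-1.57],0.74],
    [[-46.4,-56.7,8],[0,0,-1.57],0.74],
    [[-46.4,-56.7,12],[0,0,-1.57],0.74],
    [[-46.4,-56.7,12],[0,0,-1.57],0.74],
  ],
)

```text
time: 2.1
ee_pos: [0.4461, -0.116, 0.1089]
tool_rot: [3.137, -0.006, -3.088]
contact_force: [-0.3, -0.6, -0.8]
opening: 0.0742
grasp_force: 0.0
```

Run:
```python
from h import *
s=arm.sense();print(s["time"],s["ee_pos"],s["opening"],s["contact_force"],w2j(s["ee_pos"])*1e3)
print(goto(-92,45,60))
p,d=arm.snapshot("scene"); np.savez("s1.npz",p=p,d=d)
cv2.imwrite("pics/s1.png",cv2.resize(p[110:270,90:290,::-1],None,fx=4,fy=3.75,interpolation=2))
```

```text
2.1 [ 0.4461196  -0.11596704  0.10891312] 0.07415703225142709 [-0.28169114 -0.56986862 -0.75190142] [-94.66205462  46.66473373]
(array([-0.3 , -0.19,  4.89]), array([ 0.02, -0.04,  0.01]))
```

View pics/s1.png

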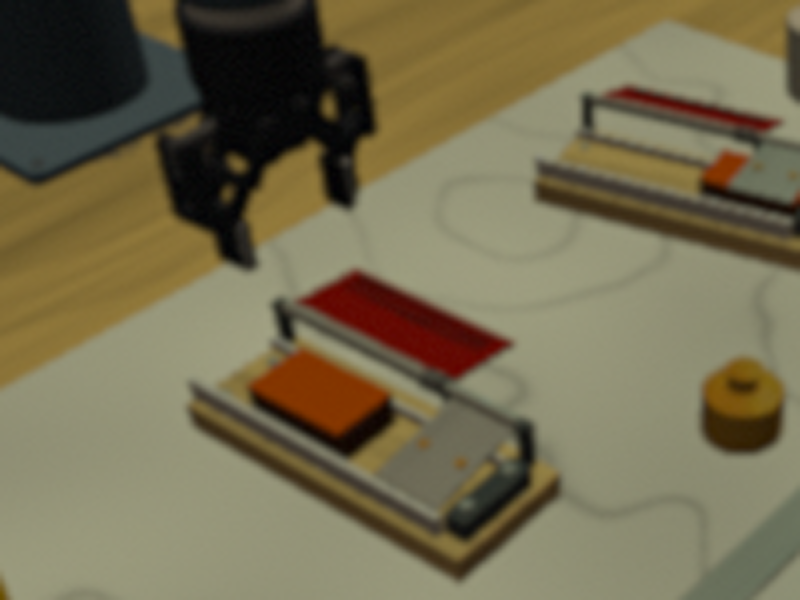

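The view shows the gripper above the lane's front end, with fingertips at crop (240,265) and (345,200). Next I'll get their heights and places from depth.

Run:
```python
from h import *
f=np.load("s1.npz");W=cloud("scene",f["d"]);Q=np.dstack([w2j(W)*1e3,W[...,2]*1e3])
for n,(a,b,c,e) in {"push":(170,184,142,156),"rail":(150,168,168,182)}.items():
    q=Q[a:b,c:e].reshape(-1,3); q=q[(q[:,2]>85)&(abs(q[:,0]+94)<40)]
    i=np.argsort(q[:,2])[:8];print(n,len(q),q[i].round(0).tolist(),np.median(q[q[:,2]<130],0).round(1), np.percentile(q[q[:,2]<130],[3,97],axis=0).round(0).tolist())
```

```text
push 106 [[-93.0, 3.0, 118.0], [-87.0, 2.0, 121.0], [-85.0, 3.0, 121.0], [-86.0, 7.0, 121.0], [-90.0, 2.0, 122.0], [-87.0, 3.0, 124.0], [-85.0, 7.0, 125.0], [-84.0, 3.0, 125.0]] [-88.    2.1 127.4] [[-98.0, -5.0, 120.0], [-84.0, 7.0, 130.0]]
rail 132 [[-89.0, 85.0, 118.0], [-96.0, 85.0, 118.0], [-102.0, 83.0, 120.0], [-88.0, 85.0, 121.0], [-90.0, 83.0, 122.0], [-102.0, 85.0, 122.0], [-97.0, 83.0, 122.0], [-104.0, 83.0, 122.0]] [-91.8  83.7 125.3] [[-105.0, 82.0, 118.0], [-84.0, 89.0, 130.0]]
```

Call:
drive_tool(
  series=[
    [[-0.3,-0.2,0],[0,0,0],0.74],
    [[-0.3,-0.2,3],[0,0,0],0.74],
    [[-0.3,-0.2,5],[0,0,0],0.74],
    [[-0.3,-0.2,6],[0,0,0],0.74],
    [[-0.3,-0.2,6.5],[0,0,0],0.74],
    [[-0.3,-0.2,7],[0,0,0],0.74],
    [[-0.3,-0.2,7.5],[0,0,0],0.74],
    [[-0.3,-0.2,8],[0,0,0],0.74],
    [[-0.3,-0.2,8.3],[0,0,0],0.74],
    [[-0.3,-0.2,8.3],[0,0,0],0.74],
    [[-0.3,-0.2,8.3],[0,0,0],0.74],
  ],
)

```text
time: 3.52
ee_pos: [0.4529, -0.1203, 0.0288]
tool_rot: [-3.141, 0.002, -3.089]
contact_force: [-0.5, -0.5, 6.2]
opening: 0.0746
grasp_force: 2.5
```

Run:
```python
from h import *
s=arm.sense();print(s["time"],s["ee_pos"],s["opening"],s["contact_force"],w2j(s["ee_pos"])*1e3)
p,d=arm.snapshot("scene"); np.savez("s2.npz",p=p,d=d)
W=cloud("scene",d);Q=np.dstack([w2j(W)*1e3,W[...,2]*1e3])
h=cv2.cvtColor(p,cv2.COLOR_RGB2HSV);H,S,V=[h[...,i].astype(int) for i in range(3)]
q=Q[(S>150)&((H<6)|(H>172))&(abs(Q[...,0]+30)<60)&(abs(Q[...,1]-75)<30)];print("rail",len(q),np.polyfit(q[:,1]-40,q[:,2],1))
q=Q[(S<110)&(abs(Q[...,0]-61)<18)&(abs(Q[...,1]-0)<26)&(Q[...,2]>30)];print("flap",len(q),np.polyfit(q[:,1]-40,q[:,2],1))
q=Q[(S>150)&(abs(Q[...,2]-50)<5)&(abs(Q[...,1])<26)&(Q[...,0]<30)&(Q[...,0]>-110)];print("block",len(q),np.percentile(q,[2,50,98],axis=0).round(1).tolist())
cv2.imwrite("pics/s2.png",cv2.resize(p[110:270,90:290,::-1],None,fx=4,fy=3.75,interpolation=2))
```

```text
3.525 [ 0.45291124 -0.1202824   0.02881485] 0.07455620082668132 [-0.45488803 -0.52766995  6.23842328] [-88.10622603  41.99891763]
rail 266 [-0.48309366 56.94622021]
flap 234 [-0.17290368 56.10127357]
block 462 [[-74.6, -25.0, 45.8], [-35.9, -3.8, 49.9], [-0.7, 19.8, 51.9]]
```

View pics/s2.png

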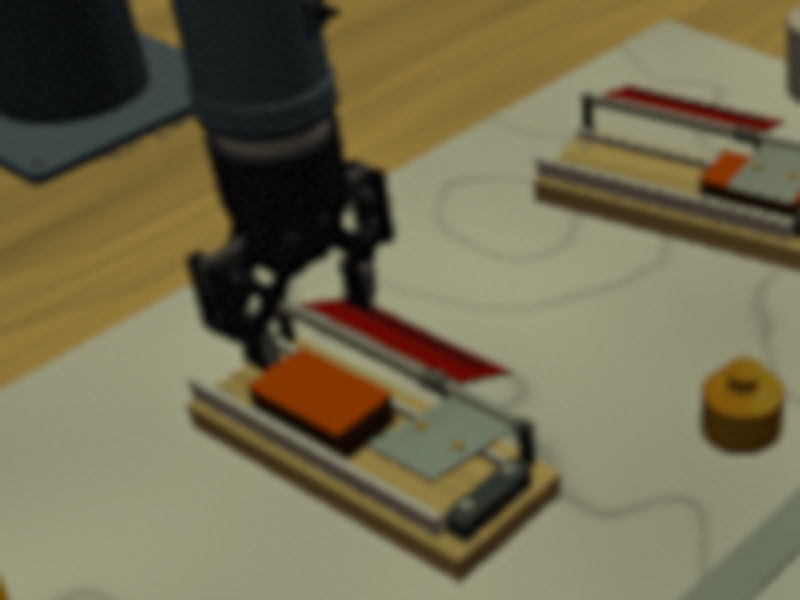

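The flap is up about 0.35 rad with 6 N on the rail, and the block is untouched. I'll press 4 mm more, then push most of the stroke.

Call:
drive_tool(
  series=[
    [[0,0,0.4],[0,0,0],0.74],
    [[0,0,0.4],[0,0,0],0.74],
    [[-0.6,0,0.4],[0,0,0],0.74],
    [[-1.2,0,0.4],[0,0,0],0.74],
    [[-1.8,0,0.4],[0,0,0],0.74],
    [[-2.4,0,0.4],[0,0,0],0.74],
    [[-3.0,0,0.4],[0,0,0],0.74],
    [[-3.0,0,0.4],[0,0,0],0.74],
  ],
)

```text
time: 4.58
ee_pos: [0.4806, -0.117, 0.0238]
tool_rot: [3.139, -0.003, -3.088]
contact_force: [-2.9, 3.6, 3.9]
opening: 0.0743
grasp_force: 2.7
```

```bash
cat > look.py <<'E'
from h import *
import sys
n=sys.argv[1]
s=arm.sense();print(s["time"],s["ee_pos"],s["opening"],s["contact_force"],w2j(s["ee_pos"])*1e3)
p,d=arm.snapshot("scene")
W=cloud("scene",d);Q=np.dstack([w2j(W)*1e3,W[...,2]*1e3])
h=cv2.cvtColor(p,cv2.COLOR_RGB2HSV);H,S,V=[h[...,i].astype(int) for i in range(3)]
q=Q[(S>150)&((H<6)|(H>172))&(abs(Q[...,0]+30)<60)&(abs(Q[...,1]-75)<30)];print("rail",len(q),np.polyfit(q[:,1]-40,q[:,2],1))
q=Q[(S>150)&(abs(Q[...,2]-50)<5)&(abs(Q[...,1])<26)&(Q[...,0]<95)&(Q[...,0]>-110)];print("block",len(q),np.percentile(q,[2,50,98],axis=0).round(1).tolist())
cv2.imwrite(f"pics/{n}.png",cv2.resize(p[110:270,90:290,::-1],None,fx=4,fy=3.75,interpolation=2))
E
python3 look.py s3
```

```text
4.575 [ 0.48059945 -0.11704856  0.02377553] 0.07431498732952956 [-2.86820417  3.60831699  3.90069776] [-60.28646259  43.77533851]
rail 217 [-0.55212491 56.4616814 ]
block 418 [[-48.3, -25.4, 46.8], [-13.9, -4.4, 50.0], [20.9, 19.5, 52.1]]
```

View pics/s3.png

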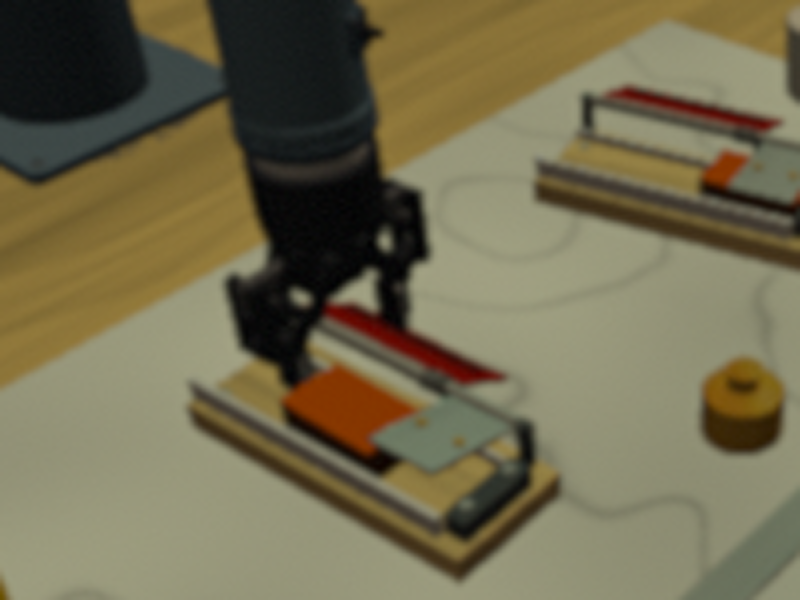

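The block is moving with the pusher, its rear now at x ≈ -49 mm, and the flap stands at about 0.40 rad. About 60 mm remain.

Call:
drive_tool(
  series=[
    [[-0.6,0,0],[0,0,0],0.74],
    [[-1.2,0,0],[0,0,0],0.74],
    [[-1.8,0,0],[0,0,0],0.74],
    [[-2.4,0,0],[0,0,0],0.74],
    [[-3.0,0,0],[0,0,0],0.74],
    [[-3.6,0,0],[0,0,0],0.74],
    [[-4.2,0,0],[0,0,0],0.74],
    [[-4.8,0,0],[0,0,0],0.74],
    [[-5.2,0,0],[0,0,0],0.74],
    [[-5.4,0,0],[0,0,0],0.74],
    [[-5.4,0,0],[0,0,0],0.74],
  ],
)

```text
time: 6.0
ee_pos: [0.5349, -0.1148, 0.024]
tool_rot: [3.14, -0.002, -3.088]
contact_force: [-3.6, 3.3, 3.7]
opening: 0.0741
grasp_force: 2.7
```

```bash
python3 look.py s4
```

```text
6.0 [ 0.5349467  -0.11482985  0.02398387] 0.0740716269421298 [-3.58672825  3.31356489  3.71859578] [-5.89766341 43.1390697 ]
rail 153 [-0.56696952 56.78197231]
block 200 [[4.4, -25.4, 45.5], [28.2, -12.2, 49.7], [81.2, 18.5, 51.9]]
```

View pics/s4.png

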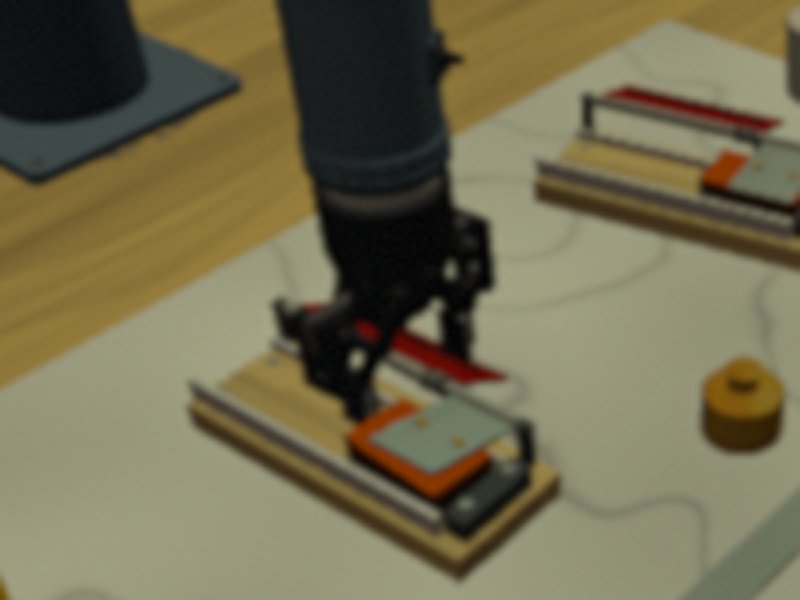

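The block's front is at about x = 81 mm, so some 6 mm remain. The flap is still held at about 0.41 rad.

Call:
drive_tool(
  series=[
    [[-0.2,0,0],[0,0,0],0.74],
    [[-0.4,0,0],[0,0,0],0.74],
    [[-0.5,0,0],[0,0,0],0.74],
    [[-0.6,0,0],[0,0,0],0.74],
    [[-0.6,0,0],[0,0,0],0.74],
  ],
)

```text
time: 6.68
ee_pos: [0.5379, -0.1147, 0.0239]
tool_rot: [3.14, -0.008, -3.089]
contact_force: [-13.5, 1.2, 10.8]
opening: 0.0744
grasp_force: 7.8
```

```bash
python3 look.py s5
```

```text
6.675 [ 0.53786333 -0.11469001  0.02390771] 0.07438943885026943 [-13.4572541    1.23250159  10.82010187] [-2.97771557 43.12566424]
rail 145 [-0.55807433 56.58710913]
block 205 [[6.8, -25.5, 45.5], [48.8, -12.4, 49.8], [84.4, 17.5, 52.1]]
```

View pics/s5.png

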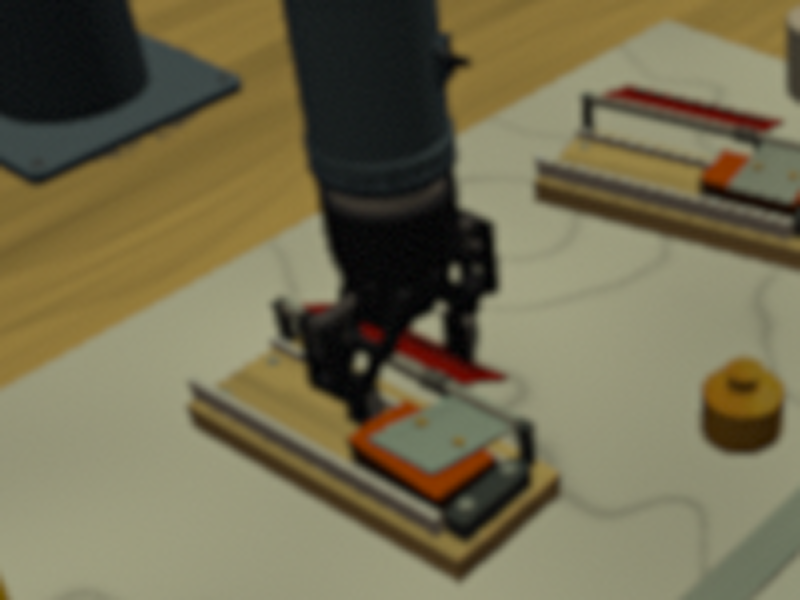

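Call:
drive_tool(
  series=[
    [[-0.15,0,0],[0,0,0],0.74],
    [[-0.3,0,0],[0,0,0],0.74],
    [[-0.3,0,0],[0,0,0],0.74],
  ],
)

```text
time: 7.1
ee_pos: [0.538, -0.1146, 0.0239]
tool_rot: [3.139, -0.013, -3.089]
contact_force: [-23.1, -1.3, 18.8]
opening: 0.0745
grasp_force: 12.5
```

The force rises to 23 N with no further motion, so the block is against the stop. I'll back off with the flap held, then raise slowly and clear.

Call:
drive_tool(
  series=[
    [[0.4,0,0],[0,0,0],0.74],
    [[0.9,0,0],[0,0,0],0.74],
    [[1.6,0,0],[0,0,0],0.74],
    [[1.6,0,0],[0,0,0],0.74],
    [[1.6,0,-0.3],[0,0,0],0.74],
    [[1.6,0,-0.6],[0,0,0],0.74],
    [[1.6,0,-0.9],[0,0,0],0.74],
    [[1.6,0,-1.2],[0,0,0],0.74],
    [[1.6,0,-1.5],[0,0,0],0.74],
    [[1.6,0,-2],[0,0,0],0.74],
    [[1.6,0,-3],[0,0,0],0.74],
    [[1.6,0,-5],[0,0,0],0.74],
    [[1.6,0,-9],[0,0,0],0.74],
    [[1.6,0,-14],[0,0,0],0.74],
    [[9,0,-18],[0,0,0],0.74],
    [[15,0,-18],[0,0,0],0.74],
    [[15,0,-18],[0,0,0],0.74],
    [[15,0,-18],[0,0,0],0.74],
  ],
)

```text
time: 9.35
ee_pos: [0.395, -0.1234, 0.2052]
tool_rot: [-3.14, 0.002, -3.09]
contact_force: [0.7, -0.7, -0.3]
opening: 0.074
grasp_force: 0.0
```

```bash
python3 look.py s6
python3 - <<'E'
from h import *
p,d=arm.snapshot("scene");W=cloud("scene",d);Q=np.dstack([w2j(W)*1e3,W[...,2]*1e3])
h=cv2.cvtColor(p,cv2.COLOR_RGB2HSV)
q=Q[(h[...,1]<110)&(abs(Q[...,0]-61)<18)&(abs(Q[...,1]-0)<26)&(Q[...,2]>30)];print("flap",len(q),np.polyfit(q[:,1]-40,q[:,2],1))
E
```

```text
9.35 [ 0.39495627 -0.12344394  0.20522775] 0.07398319490356628 [ 0.70885135 -0.66916493 -0.2665931 ] [-146.14725176   41.88297104]
rail 393 [-0.30869706 57.39033729]
block 162 [[7.3, -24.8, 45.9], [21.1, -4.8, 49.9], [84.6, 19.3, 52.0]]
flap 255 [-8.37268446e-03  5.67475640e+01]
```

View pics/s6.png

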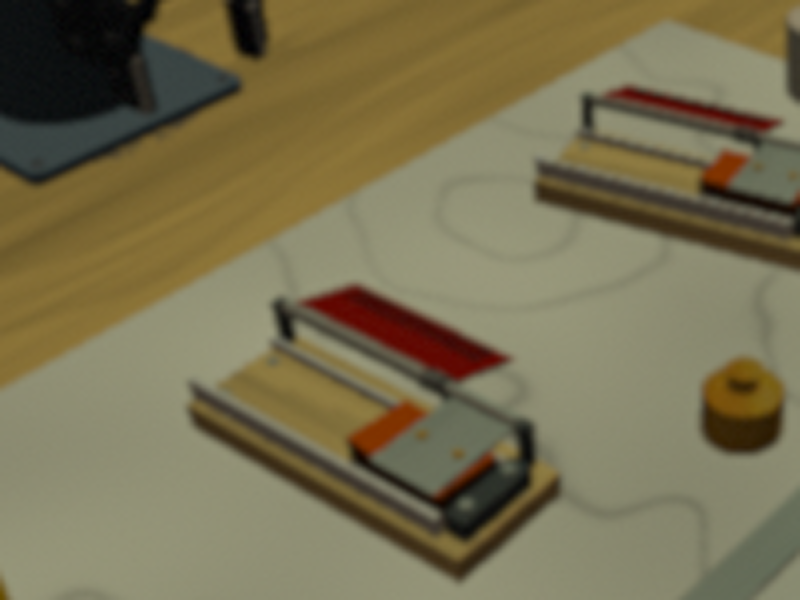

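The flap is closed on the block (rail slope 0.31, joint about 0.20). The block sits square against the stop and the arm is clear.

```bash
python3 -c "from plant import arm; print(arm.close_job())"
```

```text
the job is handed in; nothing more can be done
None
```

The job is handed in: the block is against the end stop, the flap has closed onto it at about 0.20 rad (measured from the camera), and the arm is clear. The hand-in gave no verdict.

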